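Refit the dust extractor's filter cassette

TASK

Fit the fresh filter cassette (the one with white pleats) into the empty well of the bench dust extractor: with the other end held up, hook its tongue under the yellow lip, then swing that end down until it lies flat on the floor of the well, and let go. Leave the dusty dark cassette where it lies.

Things in the scene. Friction and masses are not known exactly. Their poses are not given: they have to be found in the camera images.
- fresh_filter_grip (a point): Fresh filter cassette: blue frame, white pleats, a loose flat box 104 (x) x 84 (y) x 23 mm high, 0.1 to 0.2 kg, with a tongue at its +x end. Midway along the box stands a blue grip rib, 40 long (x), 14 thick (y), 42 mm tall, to be pinched across from above. Point: in the rib's middle, 48 mm over the cassette's underside, 25 over the box, 17 below the rib's top. x to the tongue, z up.
- fresh_filter_tongue (a point): Tip of the fresh cassette's tongue, a flat blue plate level with the underside, 28 mm long (x), 64 wide (y), 6 thick, making the cassette 132 mm long over all. Point: middle of the end edge, half-way through the thickness, 80 mm along +x and 45 mm down from the grip point; same axes.
- well (a point): Open filter well in the top of the low grey dust extractor, which is fixed. Point: centre of the well's floor, 20 mm over the table; x towards the lip, y across, z up. Floor 142 mm long (x -71 to 71), 98 wide, 23 deep; the -x wall slopes out to x = -77 at its top.
- lip (a point): Fixed yellow lip over the +x end of the well, 5 mm thick, 98 wide. Point: middle of its free edge, on its underside, 53 mm along +x from the well's centre and 18 mm above the well's floor; axes as the well's. It overhangs the floor by 18 mm, its top level with the walls. Behind it the fan housing rises 20 mm above the walls.
- used_filter_grip (a point): Used filter cassette: same shape and blue frame as the fresh one but with dark grey-brown dusty pleats, lying loose on the table; not to be moved. Point and axes as on the fresh one. Behind the two cassettes (x over 0.65 m, y about 0.13 m) stands the tall green hand press with its lever: pass on the robot's side of it.

How it is judged:
On the way:
1. the fresh cassette's tongue is hooked under the yellow lip while its other end is still raised (tilt over about 4.5 degrees) (x of fresh_filter_tongue in the frame of well above 0.056 m and z of fresh_filter_tongue in the frame of well between -0.004 and 0.016 m and y of fresh_filter_tongue in the frame of well between -0.025 and 0.025 m and angle between fresh_filter_grip's own z axis and vertical above 0.08 rad), for 0.1 s.
At the end, for the whole second after the job is handed in: The fresh cassette lies in the well, its tongue tip at least 3 mm under the lip, within 4 degrees of level, its grip point no more than 8 mm above its seated height (48 mm above the well's floor), its length within 11 degrees of the well's; it stays so (x of fresh_filter_tongue in the frame of well above 0.056 m and z of fresh_filter_tongue in the frame of well between -0.004 and 0.016 m and y of fresh_filter_tongue in the frame of well between -0.025 and 0.025 m and angle between fresh_filter_grip's own z axis and vertical below 0.07 rad and z of fresh_filter_grip in the frame of well below 0.056 m and angle between the x axis of fresh_filter_grip and the x axis of well, either way round below 0.2 rad); the robot touches nothing.
It fails at once if the used cassette is moved by more than 30 mm (distance of used_filter_grip from where it was at the start of the episode above 0.03 m).
It also fails if it takes over 46 s, if anything falls off the work surface, if the arm or the gripper's body presses on something with over 40 N, if the wrist force passes 120 N, or if a joint passes its speed limit or range.

ROBOT

A 6-joint arm with a two-finger parallel gripper is mounted at the origin on a cart in front of the work surface, level with it; the furniture and walls round the work are solid. World frame = base frame: x ahead of the robot, y to its left, z up, the work surface at z = 0. Lengths are in m, angles in rad, forces in N, time in s.
With the tool pointing down it reaches from about 0.325 to 0.9 m from the base axis. Payload 6.1 kg.
Tool frame: the origin (TCP) lies between the finger pads; the fingertips stand ahead of it and the grasp point (between the pads) lies 11 mm behind it (arm.tips_ahead is the z of the fingertips in the tool frame, in m); z points along the fingers, y is the line along which they close (so a half turn about z gives the same grasp; the last joint's range is limited). The gripper opens to 85 mm and grips with 20 to 120 N. Pads are 22 mm wide; open, the fingers measure 114 mm over their backs; the gripper's body (76 mm by 85 mm) begins 54 mm behind the grasp point. The pads swing forward as they close: fully open they stand 13 mm farther back than shut.
Start: joints at [1.067, 0.22, 1.526, -0, 1.395, -0.126], TCP at [0.231, 0.581, 0.239] pointing down, gripper open.
Joint ranges: [-2.98, 2.98], [-0.91, 2.08], [0.09, 2.57], [-1.24, 4.39], [0.2, 2.65], [-2.68, 2.68]. Speed limits (rad/s): [2.57, 2.57, 3.01, 3.14, 3.14, 3.14].

INTERFACE

Orientations are given as a unit quaternion [x, y, z, w].
In Python, from plant import state, imaging, arm gives the robot as it stands. The module is installed in compiled form; this text tells all that it offers.
- The arm moves only by the tool servo_tool, never from a script. Its argument "motion" is a list of rows, each a list of 3 entries, a list of its own where there are three numbers: the shift along the tool's x, y, z normalised to -1 to 1, where 1 is 100 mm, then the turn about the tool's z normalised to -1 to 1, where 1 is pi/4 rad, then the closure, from 0 (fully open) to 1 (shut). In form: [[[dx, dy, dz], yaw, claw], ...]. A call has 1 to 12 rows; each row is the pose to reach, as a shift and turn from the pose commanded when the call began, along the tool's axes at that moment; what a row does not reach only later rows make up. A row lasts 1/12 s, in which the tool goes at most 41.7 mm and 7.16 degrees, less where a joint would pass 70% of its speed; a pose out of reach is approached as far as the arm can. A call with a number of a shift or a turn outside -1 to 1 is refused whole. A call with a gripper value outside its range is refused whole. The fingers move at their own pace and stop on an object; "force" is the grip in N (left out, the last holds). Time passes only in rows, so rows that repeat a pose let the fingers close. It gives the time, the measured TCP pose, the force, the opening and the grip force at its end, in the units of the state.
- state(): the state, without advancing time (a new reading comes with each control period).
- imaging.capture(name): name is "side" or "top"; returns the picture (384x512x3 uint8, red, green, blue); there is no depth.
- imaging.calibration(name): a dict with "camera_matrix" (3x3 intrinsics, pixels), "pose" (4x4, takes a point from camera to world coordinates). Camera axes: x right, y down, z forward; pixel columns grow to the right and rows downward; lengths in m; the calibration is good to about 2 mm. A picture is of the moment at which its call begins. calibration takes no time and is no camera call.
- arm.sign_off(): hands the job in; it is judged then, once.
The state is a dict: "time_s": time; "joint_pos": joint angles; "qvel": joint speeds; "tau": joint torques, N m; "ee_pos": TCP position; "eef_rot": TCP orientation; "force": force on the tool from outside, world axes, zero at the start; "ft_torque": the same for the moment, N m; "grip_width": finger opening in m; "grasp_force": force on a finger pad.
Only numpy, scipy, OpenCV 4.12 (cv2) and the standard library are available. Lean on these libraries where they do the work, as an engineer would, in place of code of your own. Each camera call takes 0.05 s, during which the arm holds its last target. There are 200 camera calls.

## Working session

There is one attempt and no reset: what is moved stays moved. The work goes in short steps, Python scripts to look and compute and a tool call to move; the robot and the scene stay as the last step left them, time stands still between calls to the robot, and variables do not carry over. Pictures are saved under pics/ and viewed, at most 10 in all, crops included, and the job is handed in when it is done.

Besides the shell and the picture viewer there is one more tool, called after "Emit:" in YAML: its name, and indented under it one key for each argument. servo_tool: Moves the arm, as the interface text tells. Its arguments: {"type":"object","properties":{"motion":{"type":"array","items":{"type":"array"}},"force":{"type":"number"}},"required":["motion"]}

```bash
mkdir -p pics; python3 - <<'E'
from plant import state, imaging, arm
import cv2, numpy as np
for n in("side","top"):
    im=imaging.capture(n); cv2.imwrite(f"pics/{n}0.png",im[:,:,::-1])
    c=imaging.calibration(n); print(n,np.round(c["camera_matrix"],1).tolist(),np.round(c["pose"],4).tolist())
s=state(); print(s["time_s"],s["ee_pos"],s["eef_rot"],s["grip_width"],arm.tips_ahead)
E
```

```text
side [[380.6, 0.0, 243.0], [0.0, 380.6, 193.1], [0.0, 0.0, 1.0]] [[0.8477, -0.2128, 0.4858, 0.108], [-0.5304, -0.3361, 0.7783, -0.6594], [-0.0024, -0.9175, -0.3978, 0.3996], [0.0, 0.0, 0.0, 1.0]]
top [[420.6, 0.0, 256.0], [0.0, 420.6, 187.6], [0.0, 0.0, 1.0]] [[-0.0166, -0.9965, 0.0823, 0.4508], [-0.9999, 0.0165, -0.0016, 0.0077], [0.0002, -0.0823, -0.9966, 0.9198], [0.0, 0.0, 0.0, 1.0]]
0.1 [0.23027608 0.58046745 0.23831388] [ 1.87757019e-01  9.82215117e-01 -8.29435872e-04 -2.78337295e-04] 0.08554771647759885 0.008
```

View pics/side0.png

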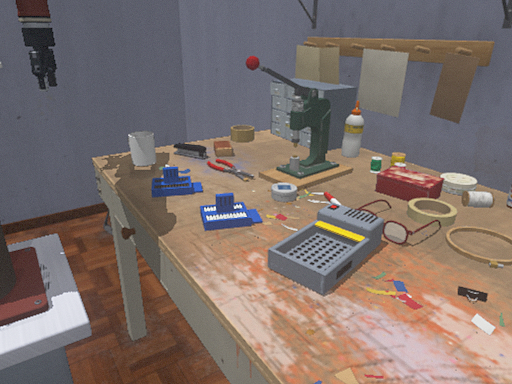

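View pics/top0.png

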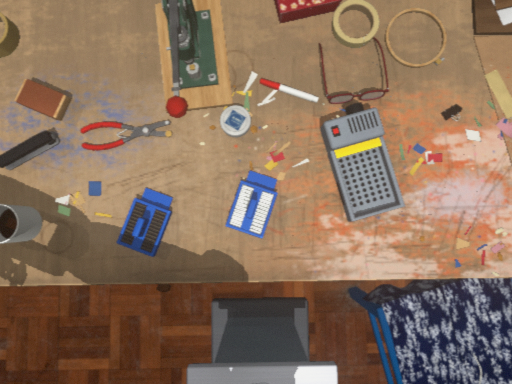

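The side view shows the fresh cassette at about (230,213), the used one at (175,183), and the extractor with its yellow lip at (340,230). In the top view the fresh cassette is at (252,205) with its tongue towards (263,178). The used one is at (146,222), the yellow lip at (358,148), and the well runs down to about (372,215).

```bash
cat > h.py <<'E'
import cv2, numpy as np
from plant import state, imaging, arm
from scipy.spatial.transform import Rotation as R
def ray(n,p,z):
    c=imaging.calibration(n);K=np.array(c["camera_matrix"]);T=np.array(c["pose"])
    p=np.atleast_2d(p).astype(float);d=np.c_[p,np.ones(len(p))]@np.linalg.inv(K).T@T[:3,:3].T
    return T[:3,3]+d*((z-T[2,3])/d[:,2])[:,None]
def proj(n,X):
    c=imaging.calibration(n);K=np.array(c["camera_matrix"]);T=np.array(c["pose"])
    q=(np.atleast_2d(X)-T[:3,3])@T[:3,:3]@K.T; return q[:,:2]/q[:,2:]
def rect(n,mask,z):
    c=max(cv2.findContours(mask,0,2)[0],key=cv2.contourArea)
    w=ray(n,c[:,0],z)[:,:2]; (ctr,wh,a)=cv2.minAreaRect((w*1000).astype(np.float32))
    return np.array(ctr),wh,a
def hsv(n,im,lo,hi,roi):
    m=cv2.inRange(cv2.cvtColor(im,cv2.COLOR_RGB2HSV),lo,hi);o=np.zeros_like(m);x0,y0,x1,y1=roi;o[y0:y1,x0:x1]=m[y0:y1,x0:x1];return o
E
python3 - <<'E'
from h import *
im=imaging.capture("top")
y=hsv("top",im,(22,120,120),(35,255,255),(320,120,400,170)); print("lip z43",rect("top",y,.043))
b=hsv("top",im,(100,120,60),(125,255,255),(215,160,290,245))
w=hsv("top",im,(0,0,150),(179,60,255),(220,175,285,240))
print("white z23",rect("top",cv2.morphologyEx(w,cv2.MORPH_CLOSE,np.ones((9,9))),.023))
u=b|w; print("all z10",rect("top",cv2.morphologyEx(u,cv2.MORPH_CLOSE,np.ones((5,5))),.012))
g=cv2.inRange(cv2.cvtColor(im,cv2.COLOR_RGB2HSV),(100,0,50),(125,80,170)); g[:, :315]=0;g[:,410:]=0;g[:100]=0;g[225:]=0
print("extractor z43",rect("top",cv2.morphologyEx(g|y,cv2.MORPH_CLOSE,np.ones((7,7))),.043))
e=cv2.resize(im[100:260,210:410],(800,640)[:2],interpolation=cv2.INTER_CUBIC)[:600]
cv2.imwrite("pics/c1.png",e[:,:,::-1])
E
```

```text
lip z43 (array([ 604.90649414, -208.95407104]), (19.94377326965332, 99.60225677490234), 14.4973726272583)
white z23 (array([482.51104736,  16.2705574 ]), (75.3761215209961, 116.75292205810547), 66.23672485351562)
all z10 (array([491.8609314 ,  13.47115326]), (82.82643127441406, 132.54620361328125), 69.95646667480469)
extractor z43 (array([ 576.94934082, -216.48944092]), (232.73492431640625, 120.4694595336914), 13.028145790100098)
```

View pics/c1.png

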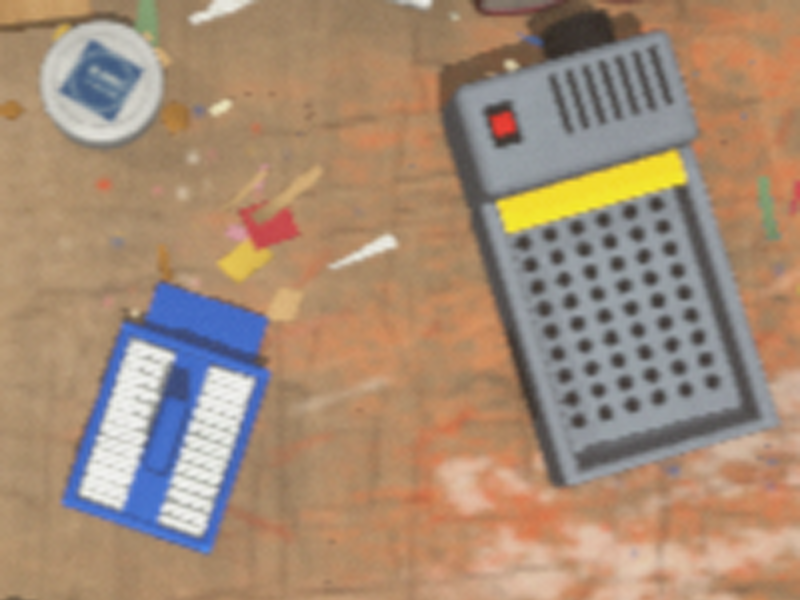

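The crop shows the fresh cassette lying with its tongue about 20° to the right of straight ahead (yaw -20°). The extractor's lip is at (592,190) in the crop, and the well floor runs back to about (660,430), yaw about +14°. The measured 132.5x83 mm cassette and 20x100 mm lip match the sizes given. I'll set out for the rib now.

Emit:
servo_tool:
  motion:
    - [[-0.3,-0.3,0],-0.036,0]
    - [[-0.6,-0.6,0],-0.036,0]
    - [[-0.9,-0.88,0],-0.036,0]
    - [[-0.9,-0.88,0],-0.036,0]
  force: 20

```text
time_s: 0.48
ee_pos: [0.2837, 0.4606, 0.2382]
eef_rot: [0.176, 0.984, -0.002, 0.0]
force: [1.3, 1.1, -1.2]
grip_width: 0.0855
grasp_force: 0.0
```

Emit:
servo_tool:
  motion:
    - [[-0.3,-0.3,0],0,0]
    - [[-0.6,-0.6,0],0,0]
    - [[-0.9,-0.88,0],0,0]
    - [[-0.9,-0.88,0],0,0]

```text
time_s: 0.82
ee_pos: [0.3387, 0.3474, 0.239]
eef_rot: [0.176, 0.984, -0.001, 0.001]
force: [0.5, -0.1, 0.4]
grip_width: 0.0855
grasp_force: 0.0
```

Emit:
servo_tool:
  motion:
    - [[-0.3,-0.3,0],0,0]
    - [[-0.6,-0.6,0],0,0]
    - [[-0.9,-0.88,0],0,0]
    - [[-0.9,-0.88,0],0,0]

```text
time_s: 1.15
ee_pos: [0.3932, 0.2338, 0.2393]
eef_rot: [0.177, 0.984, -0.001, 0.001]
force: [0.4, -0.1, 0.4]
grip_width: 0.0852
grasp_force: 0.0
```

Emit:
servo_tool:
  motion:
    - [[-0.3,-0.3,0],0,0]
    - [[-0.6,-0.6,0],0,0]
    - [[-0.9,-0.88,0],0,0]
    - [[-0.9,-0.88,0],0,0]

```text
time_s: 1.48
ee_pos: [0.4475, 0.1205, 0.2395]
eef_rot: [0.177, 0.984, -0.001, 0.001]
force: [-0.6, 0.2, 0.2]
grip_width: 0.0856
grasp_force: 0.0
```

```bash
cat >> h.py <<'E'
def go(target,yaw):  # shift along tool axes /0.1 and turn /(pi/4) to world xyz, tool-x world yaw deg
    s=state();r=R.from_quat(s["eef_rot"]);d=r.inv().apply(np.array(target)-s["ee_pos"])
    X=r.apply([1,0,0]);a=np.degrees(np.arctan2(X[1],X[0]))
    print("t",s["time_s"],"tcp",np.round(s["ee_pos"],4),"toolx",round(a,1),"shift",np.round(d/.1,3),"yaw",round(((a-yaw+180)%360-180)/45,3),"w",round(s["grip_width"],4),"gf",round(float(np.max(s["grasp_force"])),1),"F",np.round(s["force"],1))
def well(p,wc=(.5447,-.224,.02),a=14):
    return R.from_euler('z',a,degrees=True).apply(p)+np.array(wc)
E
python3 - <<'E'
from h import *
go((.479,.018,.12),160)
print((R.from_euler('z',-14,degrees=True).apply(ray("top",[377,213],.043)-[.5447,-.224,.02])))
E
```

```text
t 1.4833 tcp [0.4475 0.1205 0.2395] toolx 159.6 shift [-0.649 -0.849  1.198] yaw -0.008 w 0.0856 gf 0.0 F [-0.6  0.2  0.2]
[[-0.08131534 -0.00101757  0.023     ]]
```

Emit:
servo_tool:
  motion:
    - [[-0.3,-0.3,0],0,0]
    - [[-0.6,-0.6,0.2],0,0]
    - [[-0.65,-0.85,0.5],-0.008,0]
    - [[-0.65,-0.85,0.9],-0.008,0]
    - [[-0.65,-0.85,0.9],-0.008,0]
    - [[-0.65,-0.85,0.9],-0.008,0]

```text
time_s: 1.98
ee_pos: [0.4748, 0.0242, 0.1472]
eef_rot: [0.171, 0.985, 0.0, -0.003]
force: [0.5, -0.1, 1.4]
grip_width: 0.0855
grasp_force: 0.0
```

```bash
python3 - <<'E'
from h import *
im=imaging.capture("side"); go((.479,.018,.040),160)
c=np.array([.479,.018,0])
print("expected rib top px",proj("side",[c+[0,0,.065]]),proj("side",[c+[0,0,.023]]))
e=cv2.resize(im[110:260,150:350],(800,600),interpolation=cv2.INTER_CUBIC)
for p in proj("side",[c+[0,0,.065]]):
    cv2.circle(e,tuple(int(v) for v in ((p-[150,110])*4)),4,(255,0,0),-1)
cv2.imwrite("pics/s1.png",e[:,:,::-1])
E
```

```text
t 2.0333 tcp [0.4768 0.0243 0.1497] toolx 160.4 shift [-0.044 -0.052  1.097] yaw 0.008 w 0.0853 gf 0.0 F [ 0.6 -1.   1.6]
expected rib top px [[223.09672327 193.28953946]] [[223.5288396  210.39327302]]
```

View pics/s1.png

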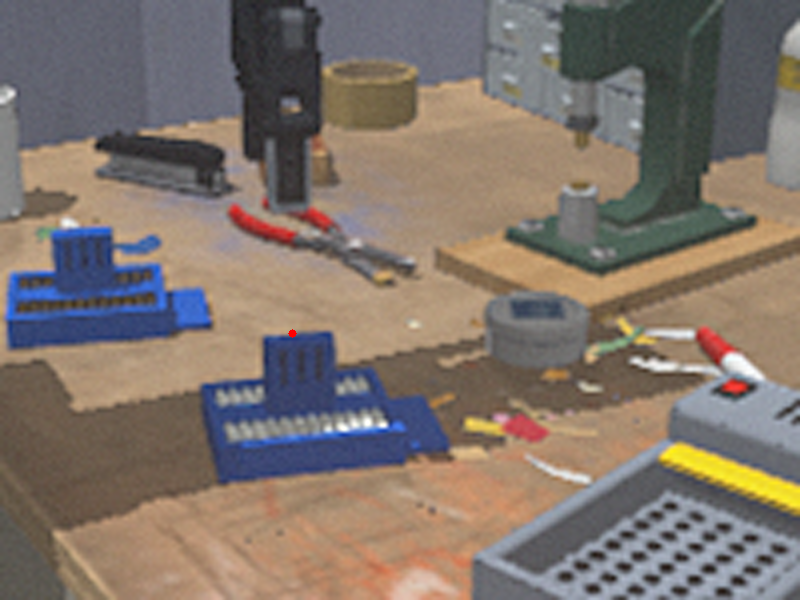

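The rib top centre is at about (298,337) in the crop, against (292,333) predicted, so the position is good to about 3 mm. The open gripper hangs above. I'm going down.

Emit:
servo_tool:
  motion:
    - [[-0.04,-0.05,0.2],0.008,0]
    - [[-0.04,-0.05,0.5],0.008,0]
    - [[-0.04,-0.05,0.7],0.008,0]
    - [[-0.04,-0.05,0.7],0.008,0]
    - [[-0.04,-0.05,0.7],0.008,0]

```text
time_s: 2.45
ee_pos: [0.48, 0.0183, 0.081]
eef_rot: [0.173, 0.985, 0.0, 0.001]
force: [0.5, 0.0, -0.4]
grip_width: 0.0856
grasp_force: 0.0
```

```bash
python3 -c "
from h import *
go((.479,.018,.040),160)"
```

```text
t 2.45 tcp [0.48   0.0183 0.081 ] toolx 160.1 shift [ 0.009 -0.006  0.41 ] yaw 0.001 w 0.0856 gf 0.0 F [ 0.5  0.  -0.4]
```

Emit:
servo_tool:
  motion:
    - [[0,0,0.2],0,0]
    - [[0,0,0.4],0,0]
    - [[0,0,0.4],0,0.4]
    - [[0,0,0.4],0,0.8]
    - [[0,0,0.4],0,1]
    - [[0,0,0.4],0,1]
    - [[0,0,0.4],0,1]
    - [[0,0,0.4],0,1]
    - [[0,0,0.4],0,1]
    - [[0,0,0.4],0,1]
    - [[0,0,0.4],0,1]
    - [[0,0,0.4],0,1]
  force: 25

```text
time_s: 3.45
ee_pos: [0.4801, 0.0172, 0.0405]
eef_rot: [0.174, 0.985, 0.0, 0.001]
force: [-0.9, 1.0, 6.6]
grip_width: 0.0138
grasp_force: 26.1
```

Emit:
servo_tool:
  motion:
    - [[0,0,-0.1],0,1]
    - [[0,0,-0.3],0,1]
    - [[0,0,-0.6],0,1]
    - [[0,0,-0.9],0,1]
    - [[0,0,-1],0,1]
    - [[0,0,-1],0,1]

```text
time_s: 3.95
ee_pos: [0.4814, 0.0169, 0.1427]
eef_rot: [0.174, 0.985, 0.0, 0.003]
force: [-0.1, -0.1, -1.9]
grip_width: 0.0137
grasp_force: 25.0
```

```bash
python3 -c "
from h import *
t=well([-.035,0,.12]);print(t);go(t,194)"
```

```text
[ 0.51073965 -0.23246727  0.14      ]
t 3.95 tcp [0.4814 0.0169 0.1427] toolx 160.0 shift [-1.13  -2.243  0.031] yaw -0.756 w 0.0137 gf 25.0 F [-0.1 -0.1 -1.9]
```

Emit:
servo_tool:
  motion:
    - [[-0.08,-0.15,0],0,1]
    - [[-0.18,-0.35,0],0,1]
    - [[-0.28,-0.55,0],0,1]
    - [[-0.38,-0.75,0],0,1]

```text
time_s: 4.28
ee_pos: [0.4876, -0.0665, 0.137]
eef_rot: [0.174, 0.985, 0.0, -0.002]
force: [-0.2, 0.3, -1.6]
grip_width: 0.0138
grasp_force: 24.9
```

Emit:
servo_tool:
  motion:
    - [[-0.1,-0.2,0],0,1]
    - [[-0.2,-0.4,0],0,1]
    - [[-0.3,-0.6,0],0,1]
    - [[-0.38,-0.75,0],0,1]

```text
time_s: 4.62
ee_pos: [0.4977, -0.1508, 0.1369]
eef_rot: [0.174, 0.985, 0.0, -0.002]
force: [0.1, -0.2, -1.7]
grip_width: 0.014
grasp_force: 24.9
```

Emit:
servo_tool:
  motion:
    - [[-0.1,-0.2,0],-0.1,1]
    - [[-0.2,-0.4,0],-0.2,1]
    - [[-0.3,-0.6,0],-0.3,1]
    - [[-0.38,-0.7,0],-0.4,1]
    - [[-0.38,-0.75,0],-0.5,1]
    - [[-0.38,-0.75,0],-0.6,1]
    - [[-0.38,-0.75,0],-0.7,1]
    - [[-0.38,-0.75,0],-0.756,1]
    - [[-0.38,-0.75,0],-0.756,1]
    - [[-0.38,-0.75,0],-0.756,1]

```text
time_s: 5.45
ee_pos: [0.508, -0.2326, 0.1373]
eef_rot: [-0.121, 0.993, 0.001, -0.001]
force: [-0.3, 1.5, -1.5]
grip_width: 0.014
grasp_force: 25.0
```

```bash
python3 - <<'E'
from h import *
go(well([-.035,0,.06]),194)
im=imaging.capture("side");t=imaging.capture("top")
e=np.hstack([cv2.resize(im[130:310,230:430],(400,360)),cv2.resize(t[90:270,290:490],(400,360))])
cv2.imwrite("pics/s2.png",e[:,:,::-1])
E
```

```text
t 5.45 tcp [ 0.508  -0.2326  0.1373] toolx -166.1 shift [-0.028 -0.007  0.573] yaw -0.002 w 0.014 gf 25.0 F [-0.3  1.5 -1.5]
```

View pics/s2.png

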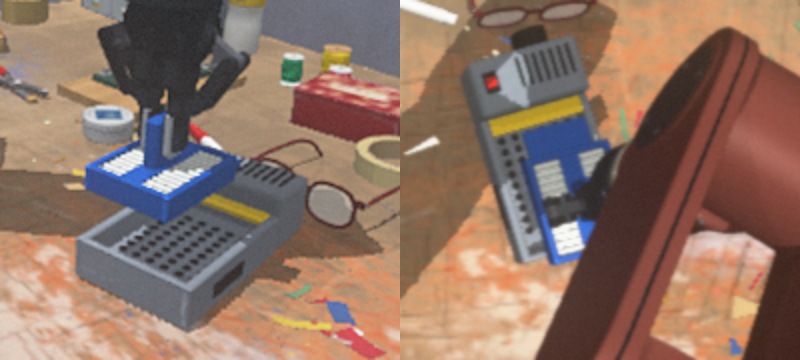

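The side view shows the cassette held level over the well. In the top view the tongue end edge is at about full-picture pixel (366,150) and is parallel to the lip. I'll check this in the well frame.

```bash
python3 - <<'E'
from h import *
im=imaging.capture("top")
b=hsv("top",im,(100,120,60),(125,255,255),(335,140,405,225))
c=max(cv2.findContours(b,0,2)[0],key=cv2.contourArea)[:,0]
w=(ray("top",c,.103)-well([0,0,.083]))@R.from_euler('z',14,degrees=True).as_matrix()*1000
print("tip x",w[:,0].max())
f=w[w[:,0]>w[:,0].max()-20]; print("y range near tip",f[:,1].min(),f[:,1].max())
l=f[f[:,1]<f[:,1].min()+5];print("edges",np.round(f[np.argsort(f[:,0])[-12:]],1)[:,:2].tolist())
s=(w[:,0]<-20);print("+y side x,y", np.round(w[w[:,1]>35][:,:2],1).tolist()[:30])
E
```

```text
tip x 42.42372287336426
y range near tip -28.734246082856973 33.65100307488925
edges [[40.9, 13.9], [40.9, -16.8], [41.0, -8.7], [41.6, 32.0], [41.9, 17.7], [42.0, 25.8], [42.0, -4.9], [42.2, 3.3], [42.2, -27.4], [42.3, 11.4], [42.3, -19.2], [42.4, -11.1]]
+y side x,y [[14.0, 35.9], [14.6, 37.8], [13.2, 40.2], [11.3, 40.7], [8.9, 39.4], [7.5, 41.8], [2.7, 39.1], [-1.1, 40.2], [-3.5, 38.9], [-9.1, 40.5], [-11.5, 39.2], [-15.3, 40.2], [-17.6, 38.9], [-19.5, 39.4], [-21.9, 38.1], [-27.5, 39.7], [-29.9, 38.4], [-35.5, 40.0], [-37.9, 38.7], [-43.5, 40.3], [-45.9, 39.0], [-51.5, 40.6], [-53.9, 39.2], [-57.6, 40.3], [-60.0, 39.0], [-65.6, 40.6], [-67.9, 39.3], [-71.6, 40.3], [-74.0, 39.0], [-77.7, 40.1]]
```

The tongue tip is at well x = 42 mm, exactly 80 ahead of the grip, and y is within 2 mm. Now I lower it so the rear edge rests on the back wall's rim and the cassette pivots in the pads, tongue down.

Emit:
servo_tool:
  motion:
    - [[0,0,0.2],0,1]
    - [[0,0,0.4],0,1]
    - [[0,0,0.5],0,1]
    - [[0,0,0.53],0,1]
    - [[0,0,0.55],0,1]
    - [[0,0,0.57],0,1]
    - [[0,0,0.59],0,1]
    - [[0,0,0.61],0,1]
    - [[0,0,0.62],0,1]
    - [[0,0,0.62],0,1]
  force: 20

```text
time_s: 6.43
ee_pos: [0.5121, -0.2332, 0.0807]
eef_rot: [-0.122, 0.993, -0.001, 0.003]
force: [2.7, 5.9, 8.2]
grip_width: 0.0134
grasp_force: 26.9
```

```bash
python3 - <<'E'
from h import *
go(well([-.007,0,.055]),194)
im=imaging.capture("side")
e=cv2.resize(im[170:300,250:410],(800,600)[:2],interpolation=cv2.INTER_CUBIC)
cv2.imwrite("pics/s3.png",e[:,:,::-1])
E
```

```text
t 6.4333 tcp [ 0.5121 -0.2332  0.0807] toolx -166.0 shift [-0.268  0.01   0.059] yaw -0.001 w 0.0134 gf 26.9 F [2.7 5.9 8.2]
```

View pics/s3.png

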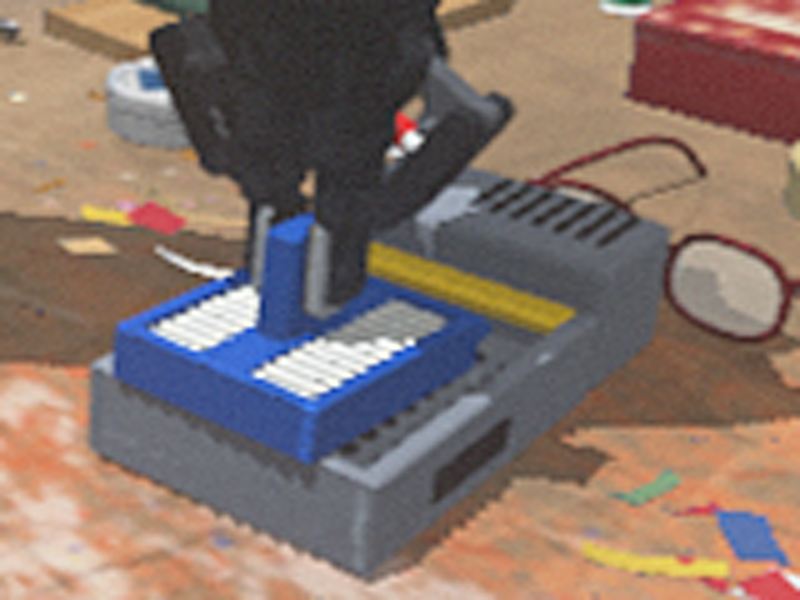

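The picture shows the rear edge resting on the rim, the tongue end at (480,340) just starting to go down, and the lip clear at (470,290). I'll push down further.

Emit:
servo_tool:
  motion:
    - [[0,0,0.03],0,1]
    - [[0,0,0.06],0,1]
    - [[0,0,0.08],0,1]
    - [[0,0,0.1],0,1]
    - [[0,0,0.1],0,1]
    - [[0,0,0.1],0,1]

```text
time_s: 6.98
ee_pos: [0.5161, -0.2335, 0.0736]
eef_rot: [-0.122, 0.993, -0.002, 0.007]
force: [10.8, 10.4, 15.6]
grip_width: 0.0136
grasp_force: 29.8
```

```bash
cat >> h.py <<'E'
def tilt():  # pitch of rear-to-front line on near (-y) side: blue mask lower silhouette in side view
    im=imaging.capture("side");b=hsv("side",im,(100,120,40),(125,255,255),(255,195,365,290))
    c=max(cv2.findContours(b,0,2)[0],key=cv2.contourArea)
    print("poly",cv2.approxPolyDP(c,2,True)[:,0].tolist()); return im
E
python3 -c "
from h import *
tilt();go(well([-.007,0,.055]),194)"
```

```text
poly [[309, 219], [306, 220], [302, 243], [290, 246], [280, 241], [300, 234], [294, 233], [275, 239], [273, 250], [313, 269], [339, 257], [346, 248], [345, 244], [325, 236], [316, 243], [312, 241], [311, 229], [314, 220]]
t 7.0333 tcp [ 0.5161 -0.2335  0.0736] toolx -166.0 shift [-0.231  0.023 -0.011] yaw -0.001 w 0.0135 gf 29.8 F [ 9.5 10.6 14.8]
```

```bash
cat >> h.py <<'E'
def onplane(p,y=-.041,a=14):  # side-view pixels -> well frame on plane y
    c=imaging.calibration("side");K=np.array(c["camera_matrix"]);T=np.array(c["pose"]);Q=R.from_euler('z',-a,degrees=True)
    o=Q.apply(T[:3,3]-well([0,0,0]));d=Q.apply(np.c_[np.atleast_2d(p),np.ones(len(p))]@np.linalg.inv(K).T@T[:3,:3].T)
    return o+d*((y-o[1])/d[:,1])[:,None]
E
python3 - <<'E'
from h import *
im=tilt()
print(np.round(onplane([[313,269],[339,257],[346,248],[345,244]])*1000,1).tolist())
e=cv2.resize(im[205:285,260:370],(800,582),interpolation=cv2.INTER_CUBIC)
cv2.imwrite("pics/s4.png",e[:,:,::-1])
E
```

```text
poly [[309, 219], [306, 220], [301, 243], [290, 246], [280, 241], [300, 234], [294, 233], [276, 239], [273, 250], [312, 269], [337, 258], [346, 248], [345, 244], [325, 236], [316, 243], [313, 242], [311, 229], [314, 220]]
[[-82.2, -41.0, 23.8], [-0.0, -41.0, 8.0], [22.2, -41.0, 16.6], [16.6, -41.0, 27.4]]
```

View pics/s4.png

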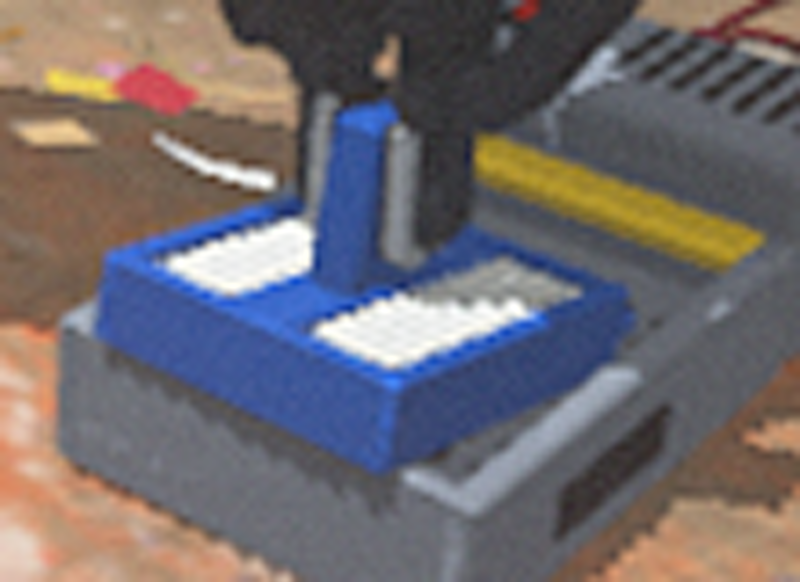

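The cassette is clearly tilted: the near side falls from rear bottom (-82, 24 mm) towards the lip at about 11°, which puts the tongue tip near x 48 mm, just at the floor. I'll unload the arm slightly, then slide it under the lip.

Emit:
servo_tool:
  motion:
    - [[0,0,-0.02],0,1]
    - [[0,0,-0.04],0,1]
    - [[0,0,-0.05],0,1]
    - [[0,0,-0.05],0,1]

```text
time_s: 7.42
ee_pos: [0.511, -0.2341, 0.0743]
eef_rot: [-0.122, 0.993, -0.001, 0.002]
force: [4.2, 1.4, 9.8]
grip_width: 0.0136
grasp_force: 28.8
```

```bash
python3 -c "
from h import *
tilt();go(well([-.007,0,.055]),194)"
```

```text
poly [[308, 219], [304, 221], [300, 243], [286, 246], [279, 242], [281, 239], [299, 234], [294, 233], [273, 240], [271, 251], [310, 270], [340, 256], [344, 248], [343, 245], [322, 237], [315, 243], [310, 242], [309, 230], [312, 220]]
t 7.4667 tcp [ 0.511  -0.2341  0.0743] toolx -166.0 shift [-0.282  0.017 -0.006] yaw -0.0 w 0.0137 gf 28.8 F [3.4 2.  9.2]
```

Emit:
servo_tool:
  motion:
    - [[0,0,-0.03],0,1]
    - [[-0.03,0.01,-0.03],0,1]
    - [[-0.06,0.01,-0.03],0,1]
    - [[-0.09,0.01,-0.03],0,1]
    - [[-0.12,0.01,-0.03],0,1]
    - [[-0.15,0.01,-0.03],0,1]
    - [[-0.15,0.01,-0.03],0,1]
    - [[-0.15,0.01,-0.03],0,1]

```text
time_s: 8.13
ee_pos: [0.5234, -0.2284, 0.075]
eef_rot: [-0.122, 0.993, 0.0, -0.0]
force: [-0.5, -0.4, -2.3]
grip_width: 0.0138
grasp_force: 27.4
```

```bash
python3 - <<'E'
from h import *
im=tilt();go(well([-.007,0,.055]),194)
e=cv2.resize(im[205:285,260:370],(800,582),interpolation=cv2.INTER_CUBIC)
cv2.imwrite("pics/s5.png",e[:,:,::-1])
E
```

```text
poly [[276, 237], [276, 248], [312, 265], [343, 253], [346, 247], [345, 241], [327, 234], [314, 239], [312, 231], [315, 216], [308, 217], [303, 240], [293, 243], [282, 238], [302, 229]]
t 8.1833 tcp [ 0.5233 -0.2284  0.075 ] toolx -166.0 shift [-0.148 -0.009  0.   ] yaw 0.0 w 0.0134 gf 27.4 F [-0.9  0.9 -1.5]
```

View pics/s5.png

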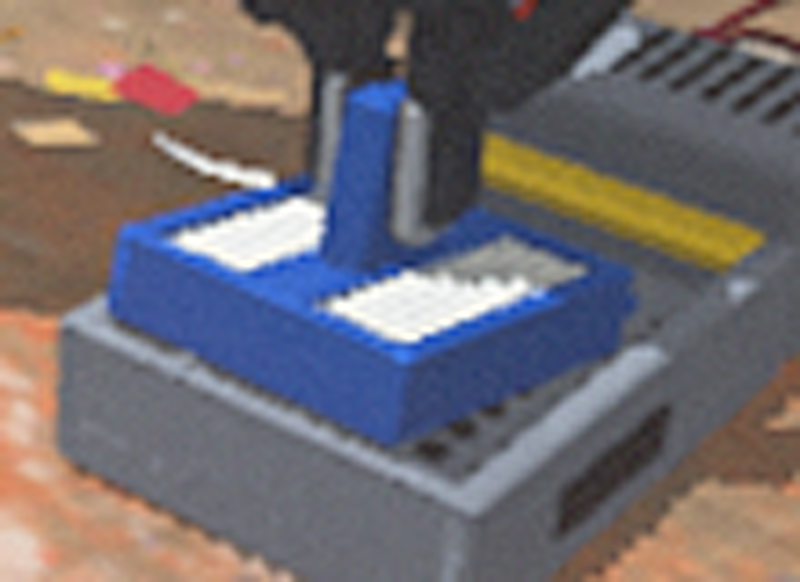

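```bash
python3 - <<'E'
from h import *
w=onplane([[314,265.7],[315.4,254],[347,242.2]])[:,[0,2]]*1000; print(np.round(w,1))
d=w[2]-w[1]; th=np.arctan2(-d[1],d[0]); print("len",np.hypot(*d),"deg",np.degrees(th))
print("tip from rear bottom",w[0]+132*np.array([np.cos(th),-np.sin(th)])+3*np.array([np.sin(th),np.cos(th)]))
# from tool: grip point = tcp+11mm up
s=state();g=R.from_euler('z',-14,degrees=True).apply(s["ee_pos"]+[0,0,.0085]-well([0,0,0]))*1000
print("grip",g,"tip",g[0]+80*np.cos(th)-45*np.sin(th),g[2]-80*np.sin(th)-45*np.cos(th))
E
```

```text
[[-80.   29.1]
 [-78.8  50.6]
 [ 23.3  28.2]]
len 104.58307743203487 deg 12.350874895435915
tip from rear bottom [49.56920621  3.77494748]
grip [-21.83004635   0.87532182  63.53344391] tip 46.69303277883357 2.4630940917821746
```

Tilt is 12.4°, the measured length of 104.6 mm matches the box, and the tip is at x about 48 and z about 3 mm. Next: 16 mm forward under the lip.

Emit:
servo_tool:
  motion:
    - [[-0.03,-0.01,-0.01],0,1]
    - [[-0.06,-0.01,-0.01],0,1]
    - [[-0.09,-0.01,-0.01],0,1]
    - [[-0.12,-0.01,-0.01],0,1]
    - [[-0.15,-0.01,-0.01],0,1]
    - [[-0.17,-0.01,-0.01],0,1]
    - [[-0.17,-0.01,-0.01],0,1]
    - [[-0.17,-0.01,-0.01],0,1]
    - [[-0.17,-0.01,-0.01],0,1]

```text
time_s: 8.93
ee_pos: [0.5401, -0.2254, 0.0762]
eef_rot: [-0.122, 0.993, 0.0, -0.0]
force: [-0.0, -0.3, -1.4]
grip_width: 0.013
grasp_force: 27.3
```

```bash
python3 - <<'E'
from h import *
im=tilt();go(well([-.015,0,.039]),194)
e=cv2.resize(im[205:285,260:370],(800,582),interpolation=cv2.INTER_CUBIC)
cv2.imwrite("pics/s6.png",e[:,:,::-1])
E
```

```text
poly [[314, 213], [310, 235], [302, 238], [289, 235], [291, 231], [308, 227], [301, 227], [284, 232], [282, 243], [320, 261], [349, 248], [352, 242], [351, 238], [330, 230], [324, 236], [320, 235], [318, 227], [321, 212]]
t 8.9833 tcp [ 0.54   -0.2254  0.0762] toolx -166.0 shift [0.101 0.002 0.172] yaw -0.0 w 0.0135 gf 27.3 F [ 0.2 -0.3 -1.9]
```

View pics/s6.png

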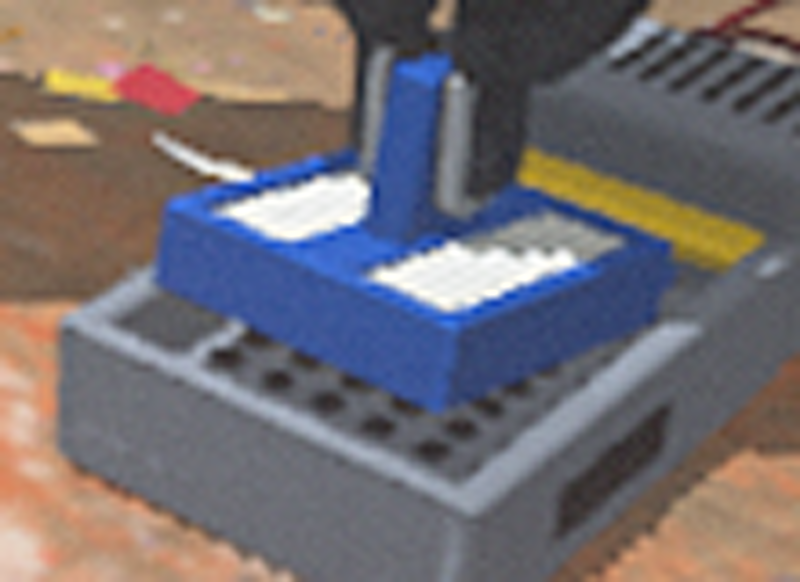

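The tongue end is now hidden under the lip (lip edge about (700,235) in the crop) and the rear end is still raised. The tip is at x about 65. Now I swing the rear end down about the tongue.

Emit:
servo_tool:
  motion:
    - [[0,0,0.02],0,1]
    - [[0.01,0,0.04],0,1]
    - [[0.03,0,0.06],0,1]
    - [[0.05,0,0.08],0,1]
    - [[0.06,0,0.1],0,1]
    - [[0.07,0,0.12],0,1]
    - [[0.08,0,0.14],0,1]
    - [[0.09,0,0.16],0,1]
    - [[0.1,0,0.18],0,1]
    - [[0.1,0,0.2],0,1]
    - [[0.1,0,0.2],0,1]
    - [[0.1,0,0.2],0,1]

```text
time_s: 9.98
ee_pos: [0.5297, -0.2284, 0.0579]
eef_rot: [-0.122, 0.993, -0.0, -0.001]
force: [-10.0, 1.1, 17.3]
grip_width: 0.0136
grasp_force: 30.3
```

```bash
python3 -c "
from h import *
tilt();go(well([-.015,0,.039]),194)"
```

```text
poly [[280, 247], [280, 251], [322, 270], [349, 249], [352, 243], [328, 234], [327, 240], [321, 246], [315, 246], [315, 223], [309, 227], [307, 247], [297, 253], [285, 248], [303, 234]]
t 10.0333 tcp [ 0.5297 -0.2284  0.0579] toolx -166.0 shift [-0.006  0.006 -0.011] yaw 0.0 w 0.0136 gf 30.3 F [-10.    1.9  16.6]
```

Emit:
servo_tool:
  motion:
    - [[0,0,-0.02],0,0.6]
    - [[0,0,-0.02],0,0.5]
    - [[0,0,-0.02],0,0.5]
    - [[0,0,-0.02],0,0.5]
    - [[0,0,-0.02],0,0.5]
    - [[0,0,-0.2],0,0.5]
    - [[0,0,-0.5],0,0.5]
    - [[0,0,-0.8],0,0.5]
    - [[0,0,-0.9],0,0.5]
    - [[0,0,-0.9],0,0.5]

```text
time_s: 10.87
ee_pos: [0.5326, -0.2291, 0.1499]
eef_rot: [-0.122, 0.993, -0.002, 0.003]
force: [1.3, 0.1, -0.4]
grip_width: 0.0426
grasp_force: 0.0
```

```bash
python3 - <<'E'
from h import *
im=tilt();t=imaging.capture("top");go(well([-.015,0,.039]),194)
e=np.hstack([cv2.resize(im[205:305,260:370],(440,400),interpolation=2),cv2.resize(t[125:225,315:405],(360,400),interpolation=2)])
cv2.imwrite("pics/s7.png",e[:,:,::-1])
E
```

```text
poly [[320, 220], [280, 248], [281, 251], [322, 270], [349, 249], [352, 243], [325, 232], [324, 237], [322, 234], [321, 238], [318, 236], [318, 240], [315, 240], [315, 230], [318, 228], [319, 231], [321, 226], [322, 232], [322, 226], [325, 226], [326, 222]]
t 10.9667 tcp [ 0.5302 -0.2277  0.1455] toolx -166.0 shift [0.    0.001 0.865] yaw -0.0 w 0.0427 gf 0.0 F [-0.5 -0.3 -1. ]
```

View pics/s7.png

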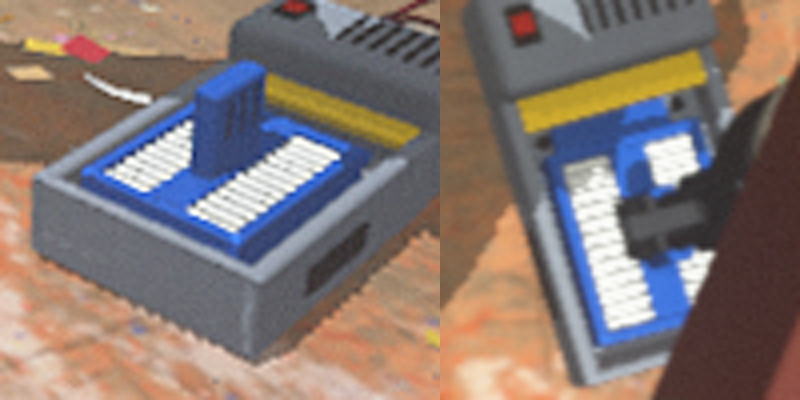

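The cassette lies flat in the well, flush with the rim all round. Its tongue runs under the lip, and the gripper is clear above it. One numeric check before handing in.

```bash
python3 - <<'E'
from h import *
Q=R.from_euler('z',-14,degrees=True)
f=lambda n,p:np.round(Q.apply(ray(n,p,.043)-well([0,0,0]))*1000,1)
# top: front-left corner, rear-left corner ; side: near rear, near front, far rear top corners
a=f("top",[[342.5,165],[355,211.5]]);b=f("side",[[260+243/4,205+237/4],[260+370/4,205+155/4],[260+82/4,205+172/4]])
print(a,b,"tip x ~",a[0,0]+28,b[1,0]+28)
E
```

```text
[[ 34.1  40.7  23. ]
 [-66.5  42.4  23. ]] [[-61.1 -41.9  23. ]
 [ 33.5 -46.9  23. ]
 [-67.4  37.7  23. ]] tip x ~ 62.1 61.5
```

```bash
python3 -c "
from plant import arm
print(arm.sign_off())"
```

```text
the job is handed in; nothing more can be done
None
```

The fresh cassette is in the well and the job is handed in at about 11 s: it lies flat with its tongue tip about 9 mm under the lip by the last measurement, the gripper is clear, and the arm never touched the used cassette; no verdict came back.

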